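Unsnap the clamp box cover and lay it in the dye tray

ROBOT

A 7-joint arm with a two-finger parallel gripper is mounted at the origin on the work surface. World frame = base frame: x ahead of the robot, y to its left, z up, the work surface at z = 0. Lengths are in m, angles in rad, forces in N, time in s.
With the tool pointing down it reaches from about 0.425 to 0.875 m from the base axis. Payload 8.4 kg.
Tool frame: the origin (TCP) lies between the finger pads; the fingertips stand 19 mm ahead of it and the grasp point (between the pads) is the TCP; z points along the fingers, y is the direction in which the jaws open and shut (so a half turn about z gives the same grasp; the last joint's range is limited). The gripper opens to 85 mm and grips with 20 to 120 N. Pads are 22 mm wide; open, the fingers measure 114 mm over their backs; the gripper's body (76 mm by 85 mm) begins 54 mm behind the grasp point. The pads swing forward as they close: fully open they stand 13 mm farther back than shut.
Start: joints at [-1.415, 0.333, 0.04, 1.465, -0.013, 1.343, -0.059], TCP at [0.164, 0.629, 0.25] pointing down, gripper open.
Joint ranges: [-2.58, 2.58], [-0.38, 2.09], [-1.3, 1.39], [0.25, 2.4], [-1.5, 4.64], [0.08, 2.09], [-2.65, 2.65]. Speed limits (rad/s): [2.22, 2.22, 2.79, 2.79, 3.14, 3.14, 3.14].

INTERFACE

Orientations are given as a unit quaternion [w, x, y, z].
In Python, from plant import arm gives the robot as it stands.
- The arm moves only by the tool servo_tool, never from a script. Its argument "commands" is a list of rows, each a list of 7 numbers: the turn, a rotation vector about the tool's x, y, z in rad, then the shift along the tool's x, y, z in mm, then the finger opening in mm, from 0 to 85.4. A call has 1 to 5 rows; each row shifts and turns the commanded pose from where the row before left it, along the tool's axes as they then stand; what a row does not reach is not made up. A row lasts 1/12 s, in which the tool goes at most 41.7 mm and 7.16 degrees, less where a joint would pass 70% of its speed; a pose out of reach is approached as far as the arm can. A call with a gripper value outside its range is refused whole. The fingers move at their own pace and stop on an object; "grip_force" is the grip in N (left out, the last holds). Time passes only in rows, so rows that do not move let the fingers close. It gives the time, the measured TCP pose, the force and the opening at its end, in the units of the state.
- arm.state(): the state, without advancing time (a new reading comes with each control period).
- arm.grab_frame(name): name is "scene" or "top"; returns a dict with "image" (420x560x3 uint8, blue, green, red), "camera_matrix" (3x3 intrinsics, pixels), "dist_coeffs" ([k1, k2, p1, p2, k3] as OpenCV has them; the pictures are not rectified), "eye" and "rotation" of the camera in the world. Camera axes: x right, y down, z forward; pixel columns grow to the right and rows downward; lengths in m; the calibration is good to about 2 mm. A picture is of the moment at which its call begins. There is no depth.
- arm.finish_job(): hands the job in, once; it reports no verdict.
The state is a dict: "clock": time; "q": joint angles; "qvel": joint speeds; "tau": joint torques, N m; "ee_pos": TCP position; "eef_rot": TCP orientation; "force": force on the tool from outside, world axes, zero at the start; "torque": the same for the moment, N m; "grip_width": finger opening in m.
Only numpy, scipy, OpenCV 4.12 (cv2) and the standard library are available. Lean on these libraries where they do the work, as an engineer would, in place of code of your own. Each camera call takes 0.05 s, during which the arm holds its last target.

TASK

Open the clamp box: squeeze the cover's snap tab inward against the fixed grip opposite, just far enough that it lets go and not so hard that it cracks, and lift the cover straight off without wrenching the catch. Lay the cover gently in the empty white dye tray, flat and right way up on its four legs, let go of it, and leave the bottles and the other things where they stand.

Things in the scene. Friction and masses are not known exactly. Their poses are not given: they have to be found in the camera images.
- box: The clamp box: open-topped grey plastic box, 126 (x) x 84 (y) x 60 mm high, walls 4 mm, screwed down on a dark foot plate. Origin: centre of its underside; x along its long side, z up. Inside its +y wall, at mid length, a catch lip 40 mm long reaches in to 29.5 mm from the box's middle; the lip's underside is 6 mm below the rim.
- cover: The loose white cover, 70 to 140 g: a plate 126 x 84 x 3 mm lying on the box's rim, with four 13 mm legs below that sit in the box corners with 1.5 mm play. Origin: centre of the plate's underside (60 mm above the box's underside when closed); axes as the box's. Two upright grips rise to 32 mm above the origin; pinched together along y from above, with 14 mm of plate beside each for a finger.
- tab: The snap tab: the ridged grip on the cover's +y side, 24 mm wide (x), 5 mm thick. Origin: middle of its outer face, at rest 28 mm in +y from the cover's origin and 18 mm above it; axes as the cover's. It springs: inward (to -y) takes about 2 N to start and 2 N more per mm, hard stop at 7 mm. Fingers pressing it with more than 18 N crack it: do not squeeze to the stop.
- barb (a point): The hook at the foot of the tab, under the plate, hidden when closed (point: its outer tip). It reaches about 4 mm (2.5 to 5.5 as the cover sits) under the box's lip, 0.8 mm slack. Tab pressed in by more than that (some 7 to 13 N), it lets go and the cover lifts straight up; 15 mm of lift clears it. Pulled with more than 12 N while still hooked, it cracks.
- plain_grip (a point): Middle of the nominal outer face of the fixed plain grip on the cover's -y side, 40 mm wide (x), 5 mm thick, 28 mm in -y from the cover's origin and 18 mm above it. It is screwed on in a slot: the true face is up to 5 mm farther out or in from cover to cover, so the width over both grips, tab at rest, is 51 to 61 mm and has to be felt. It does not give.
- tray: The shallow white dye tray, open on top, 270 (x) x 210 (y) x 45 mm high, walls and floor 5 mm, empty; it does not move. Origin: centre of its underside; x along its long side. Standing flat in it, the cover's origin is 18 mm above the tray's underside.
- jar: A bystander: glass jar, 64 mm across, 80 mm tall; origin at the centre of its underside.
- woodblock: A bystander: flat wooden block 40 x 40 x 18 mm; origin at the centre of its underside.
- spool: A bystander: small wooden spool standing upright, 40 mm across, 40 mm tall; origin at the centre of its underside.
- bottle1: A bystander: black dye bottle with pointed grey cap, 36 mm across, about 122 mm tall; origin at the centre of its underside.
- bottle2: A bystander: black dye bottle with pointed grey cap, 36 mm across, about 140 mm tall; origin at the centre of its underside.
- bottle3: A bystander: black dye bottle with pointed grey cap, 36 mm across, about 122 mm tall; origin at the centre of its underside.
- bottle4: A bystander: black dye bottle with pointed grey cap, 36 mm across, about 140 mm tall; origin at the centre of its underside.
Not all that is in view belongs to the job. What is shaped like the box but green is not meant. Leave any blue or yellow look-alike of the cover alone.

How it is judged:
On the way:
1. the cover is lifted off the box, its underside at least 20 mm above the rim (z of cover in the frame of box above 0.08 m), for 0.2 s.
At the end, for the whole second after the job is handed in: The cover lies at rest inside the tray, right way up and flat (within 0.06 rad), its origin 13 to 22 mm above the tray's underside and within 90 mm (x) and 80 mm (y) of the tray's middle, and the fingers have let go of it (x of cover in the frame of tray between -0.09 and 0.09 m and y of cover in the frame of tray between -0.08 and 0.08 m and z of cover in the frame of tray between 0.013 and 0.022 m and angle between cover's own z axis and vertical below 0.06 rad and linear speed of cover below 0.02 m/s and contact force between the fingers and cover below 0.1 N); the robot touches nothing.
It fails at once if the snap tab is pressed by the fingers with more than 18 N (it cracks) (contact force between the fingers and tab above 18 N).
It fails at once if the tab's barb is pulled against the box with more than 12 N (it cracks) (contact force between tab and box above 12 N).
It fails at once if the cover is dropped or pushed onto the tray with more than 25 N (contact force between cover and tray above 25 N).
It fails at once if a bottle, the jar, the wooden block or the spool is moved by more than 20 mm (distance of any of bottle1, bottle2, bottle3, bottle4, jar, woodblock, spool from where it was at the start of the episode above 0.02 m).
It also fails if it takes over 70 s, if anything falls off the work surface, if the arm or the gripper's body presses on something with over 40 N, if the wrist force passes 120 N, or if a joint passes its speed limit or range.

## Working session

There is one attempt and no reset: what is moved stays moved. The work goes in short steps, Python scripts to look and compute and a tool call to move; the robot and the scene stay as the last step left them, time stands still between calls to the robot, and variables do not carry over. Pictures are saved under pics/ and viewed, and the job is handed in when it is done.

Besides the shell and the picture viewer there is one more tool, called after ">>>" as name(argument=value, ...) on one line, values as JSON. servo_tool: Moves the arm, as the interface text tells. Its arguments: {"type":"object","properties":{"commands":{"type":"array","items":{"type":"array","items":{"type":"number"}}},"grip_force":{"type":"number"}},"required":["commands"]}

```bash
mkdir -p pics; ls
cat > h.py <<'E'
import numpy as np, cv2
from plant import arm
def cam(n):
    f=arm.grab_frame(n); return f
def ray(f,px):
    u=cv2.undistortPoints(np.array([[px]],float),np.array(f["camera_matrix"],float),np.array(f["dist_coeffs"],float))[0,0]
    return np.array(f["eye"]),np.array(f["rotation"])@np.array([u[0],u[1],1.])
def onz(f,px,z):
    e,d=ray(f,px); return e+d*(z-e[2])/d[2]
def proj(f,P):
    R=np.array(f["rotation"]);t=-R.T@np.array(f["eye"])
    return cv2.projectPoints(np.array(P,float).reshape(-1,3),cv2.Rodrigues(R.T)[0],t,np.array(f["camera_matrix"],float),np.array(f["dist_coeffs"],float))[0][:,0]
E
python3 - <<'E'
from h import *
import pickle
print(arm.state())
for n in("scene","top"):
    f=cam(n);cv2.imwrite(f"pics/{n}0.png",f["image"]);pickle.dump(f,open(n+"0.pkl","wb"));print(n,f["eye"],f["rotation"])
E
```

```text
pics
{'clock': 0.0, 'q': array([-1.41521341,  0.33389869,  0.03986688,  1.46625732, -0.0133904 ,
        1.34327858, -0.05849342]), 'qvel': array([-1.23234844e-03,  5.64067211e-04,  1.52099466e-03,  8.04738913e-04,
       -5.65909234e-05,  1.28187098e-03,  2.10522508e-04]), 'tau': array([ 1.44524624e-04, -6.58544970e+01,  1.36553172e+00, -4.05582440e+01,
        1.67767651e-02,  1.20350841e-02,  1.44467316e-05]), 'ee_pos': array([0.16374308, 0.62861189, 0.24943586]), 'eef_rot': array([-4.33190194e-05,  1.27048002e-01,  9.91896257e-01, -7.86878824e-04]), 'force': array([-1.1137293 ,  0.44700606,  0.1685592 ]), 'torque': array([-0.01476707, -0.02732127, -0.0390772 ]), 'grip_width': 0.08536693778099334}
scene [1.08454515 0.64473397 1.10937377] [-0.1068602   0.28756151  0.8908215  -0.33515119]
top [ 0.47896625 -0.10515674  1.27431027] [-0.02581095  0.71003027 -0.70341391  0.01999216]
```

```bash
sed -i 's/^from plant/from scipy.spatial.transform import Rotation as Ro\nfrom plant/; s/np.array(f\["rotation"\])/RM(f)/g' h.py
cat >> h.py <<'E'
def RM(f):
    q=np.array(f["rotation"]); return Ro.from_quat(q[[1,2,3,0]]).as_matrix() if q.size==4 else q
E
cat h.py
```

```text
import numpy as np, cv2
from scipy.spatial.transform import Rotation as Ro
from plant import arm
def cam(n):
    f=arm.grab_frame(n); return f
def ray(f,px):
    u=cv2.undistortPoints(np.array([[px]],float),np.array(f["camera_matrix"],float),np.array(f["dist_coeffs"],float))[0,0]
    return np.array(f["eye"]),RM(f)@np.array([u[0],u[1],1.])
def onz(f,px,z):
    e,d=ray(f,px); return e+d*(z-e[2])/d[2]
def proj(f,P):
    R=RM(f);t=-R.T@np.array(f["eye"])
    return cv2.projectPoints(np.array(P,float).reshape(-1,3),cv2.Rodrigues(R.T)[0],t,np.array(f["camera_matrix"],float),np.array(f["dist_coeffs"],float))[0][:,0]
def RM(f):
    q=np.array(f["rotation"]); return Ro.from_quat(q[[1,2,3,0]]).as_matrix() if q.size==4 else q
```

View pics/scene0.png

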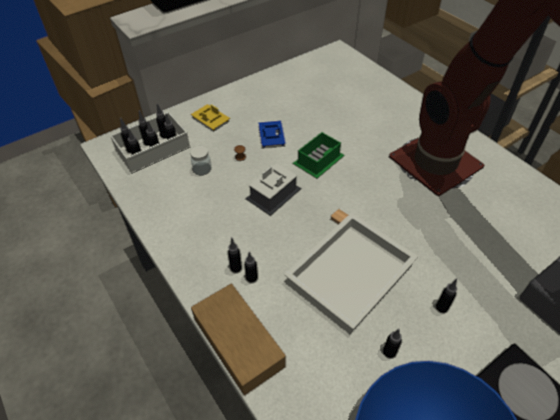

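View pics/top0.png

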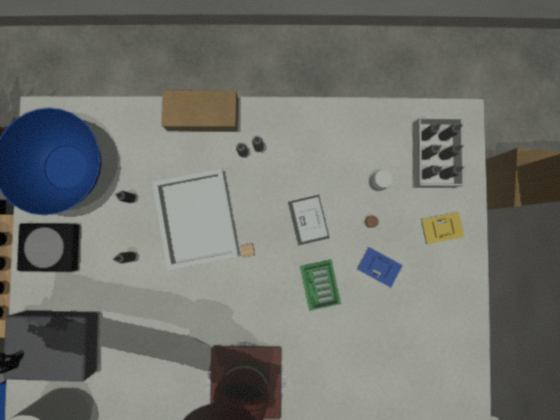

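Candidates, by top-view pixel:
- **Box and cover:** grey box with white cover (309,219), green box (320,284), blue cover (380,267), yellow cover (442,228).
- **Tray:** empty white tray (198,219), grey bottle rack (438,152).

I choose (309,219) and (198,219), and will check both in close crops.

Run:
```python
import pickle,cv2,numpy as np
t=pickle.load(open("top0.pkl","rb"))["image"];s=pickle.load(open("scene0.pkl","rb"))["image"]
a=cv2.resize(t[190:250,280:340],(400,400),interpolation=cv2.INTER_CUBIC);b=cv2.resize(s[160:220,240:300],(400,400),interpolation=cv2.INTER_CUBIC)
cv2.imwrite("pics/crop0.png",np.hstack([a,b]))
```

```text
(no output)
```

View pics/crop0.png

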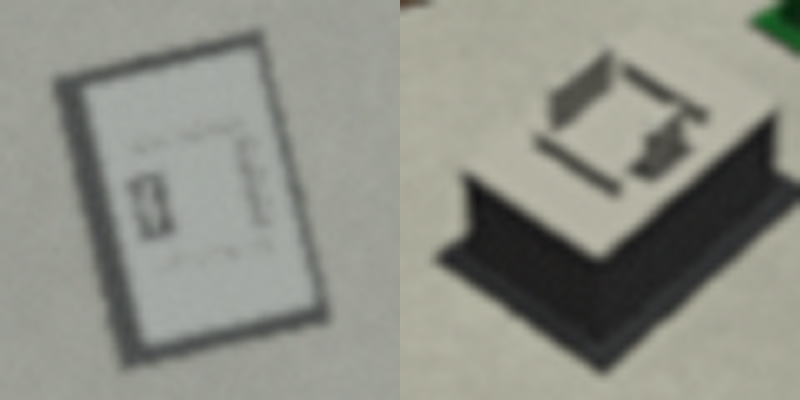

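Run:
```python
from h import *
import pickle
f=pickle.load(open("top0.pkl","rb"));s=pickle.load(open("scene0.pkl","rb"))
def corners(f,box,S=8):
    x0,y0,x1,y1=box
    g=cv2.cvtColor(f["image"],cv2.COLOR_BGR2GRAY)[y0:y1,x0:x1]
    return cv2.resize(g,None,fx=S,fy=S,interpolation=cv2.INTER_CUBIC)
g=corners(f,(280,185,340,255))
_,m=cv2.threshold(g,125,255,0)
n,l,st,c=cv2.connectedComponentsWithStats(m)
print(st,g.min(),g.max())
k=l[int((219-185)*8),int((312-280)*8)]
mm=(l==k).astype(np.uint8); cs=max(cv2.findContours(mm,cv2.RETR_EXTERNAL,cv2.CHAIN_APPROX_NONE)[0],key=cv2.contourArea)
r=cv2.minAreaRect(cs);B=(cv2.boxPoints(r)+.5)/8-.5+[280,185];print(r,B)
for z in(.06,.066,.07,.075):
    P=np.array([onz(f,b,z) for b in B]);print(z,P.mean(0),[np.linalg.norm(P[i]-P[(i+1)%4]) for i in range(4)],[np.degrees(np.arctan2(*(P[(i+1)%4]-P[i])[1::-1])) for i in range(4)])
P=[onz(f,b,.071) for b in B]; print(proj(s,P))
# tray
im=f["image"];hsv=cv2.cvtColor(im,cv2.COLOR_BGR2HSV)
cv2.imwrite("pics/crop1.png",np.hstack([cv2.resize(im[155:285,140:270],(400,400),interpolation=cv2.INTER_CUBIC),cv2.resize(s["image"][205:340,275:425],(400,400),interpolation=cv2.INTER_CUBIC)]))
```

```text
[[    63     76    334    409  27849]
 [     0      0    480    560 174072]
 [   101     99    278    353  66879]] 72 170
((240.60174560546875, 275.12054443359375), (321.7653503417969, 216.6370391845703), 76.39945983886719) [[291.74860573 202.59005928]
 [318.06888962 196.22224808]
 [327.52683258 235.31507874]
 [301.20654678 241.68288803]]
0.06 [ 0.52896949 -0.2009474   0.06      ] [np.float64(0.08629872584092002), np.float64(0.12760624923152106), np.float64(0.08573298996368565), np.float64(0.12749843661566376)] [np.float64(-75.8435599991499), np.float64(-166.28723197068774), np.float64(104.08647763499862), np.float64(13.966658422862986)]
0.066 [ 0.52872242 -0.20047409  0.066     ] [np.float64(0.08587231723061778), np.float64(0.12697573698617234), np.float64(0.08530937669765831), np.float64(0.12686845708070266)] [np.float64(-75.84355999914987), np.float64(-166.28723197068774), np.float64(104.08647763499859), np.float64(13.966658422862983)]
0.07 [ 0.52855771 -0.20015855  0.07      ] [np.float64(0.08558804482374964), np.float64(0.12655539548927322), np.float64(0.08502696785364006), np.float64(0.126448470724062)] [np.float64(-75.84355999914985), np.float64(-166.28723197068777), np.float64(104.08647763499862), np.float64(13.966658422862986)]
0.075 [ 0.52835181 -0.19976412  0.075     ] [np.float64(0.08523270431516443), np.float64(0.12602996861814927), np.float64(0.08467395679861725), np.float64(0.12592348777826107)] [np.float64(-75.84355999914982), np.float64(-166.28723197068774), np.float64(104.08647763499859), np.float64(13.966658422862992)]
[[268.8171397  195.77889683]
 [247.65274119 182.30123213]
 [275.21321766 160.26059763]
 [295.99344867 172.5384424 ]]
```

View pics/crop1.png

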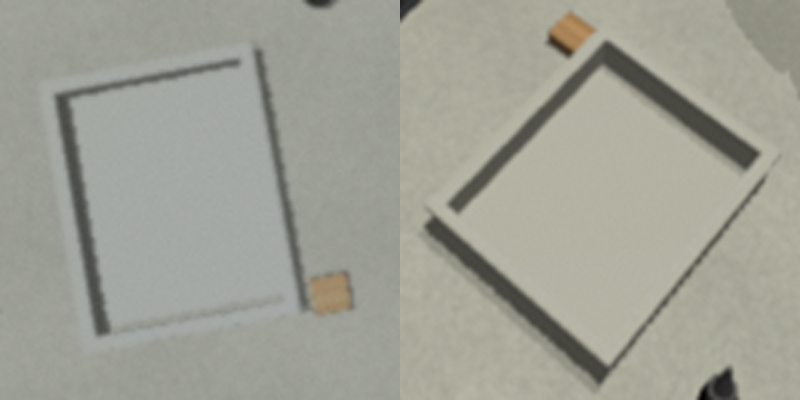

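Run:
```python
from h import *
import pickle
f=pickle.load(open("top0.pkl","rb"));s=pickle.load(open("scene0.pkl","rb"))
B=[[291.75,202.6],[318.07,196.2],[327.53,235.3],[301.2,241.7]]
for z in(.055,.06,.065,.071): print(z,proj(s,[onz(f,b,z) for b in B]).round(1).tolist())
g=s["image"][160:220,240:300]
S=10;g=cv2.resize(g,None,fx=S,fy=S,interpolation=cv2.INTER_CUBIC)
for z,c in((.06,(0,0,255)),(.066,(0,255,0))):
    p=((proj(s,[onz(f,b,z) for b in B])-[240,160]+.5)*S-.5).astype(int)
    cv2.polylines(g,[p.reshape(-1,1,2)],True,c,1)
cv2.imwrite("pics/crop2.png",g)
# tray rays: outer rim corners from top crop (x*130/400)
def T(z,pts): return np.array([onz(f,[140+x*.325-.3,155+y*.325-.3],z) for x,y in pts])
P=T(.045,[(42,82),(255,45),(305,308),(90,350)]);print(P.mean(0),[np.linalg.norm(P[i]-P[(i+1)%4]).round(4) for i in range(4)],[np.degrees(np.arctan2(*(P[(i+1)%4]-P[i])[1::-1])).round(2) for i in range(4)])
def T(z,pts): return np.array([onz(s,[275+x*.375-.3,205+y*.3375-.3],z) for x,y in pts])
P=T(.045,[(428,0),(607,38),(780,157)]);
P=T(.045,[(428-400,207),(607-400,40),(780-400,155),(602-400,368)]);print(P.mean(0),[np.linalg.norm(P[i]-P[(i+1)%4]).round(4) for i in range(4)])
```

```text
0.055 [[268.5, 199.5], [247.2, 185.8], [274.9, 163.5], [295.8, 176.0]]
0.06 [[268.6, 198.3], [247.4, 184.7], [275.0, 162.5], [295.9, 174.9]]
0.065 [[268.7, 197.2], [247.5, 183.6], [275.1, 161.5], [295.9, 173.8]]
0.071 [[268.8, 195.8], [247.6, 182.3], [275.2, 160.3], [296.0, 172.5]]
[0.52848782 0.16444443 0.045     ] [np.float64(0.2287), np.float64(0.2813), np.float64(0.2282), np.float64(0.2865)] [np.float64(-79.66), np.float64(-168.26), np.float64(101.63), np.float64(11.83)]
[0.53204569 0.17844994 0.045     ] [np.float64(0.2735), np.float64(0.2138), np.float64(0.2909), np.float64(0.222)]
```

View pics/crop2.png

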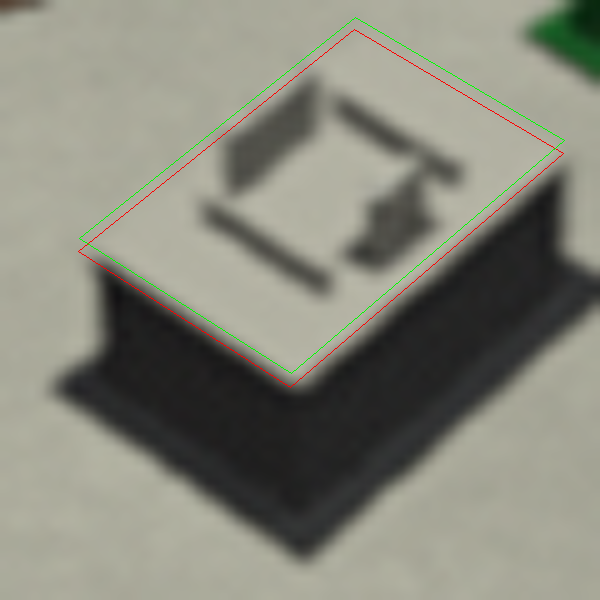

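Run:
```python
from h import *
import pickle
f=pickle.load(open("top0.pkl","rb"));s=pickle.load(open("scene0.pkl","rb"))
# scene corners: near, left, right (plate lower edge z~.06+)
P=np.array([onz(s,p,.061) for p in [(269.6,198.9),(249.3,185.9),(296.2,176.3)]]);print(P,np.linalg.norm(P[1]-P[0]),np.linalg.norm(P[2]-P[0]),(P[1]+P[2])/2)
B=[[291.75,202.6],[318.07,196.2],[327.53,235.3],[301.2,241.7]]
print(np.array([onz(f,b,.063) for b in B]))
# grips in top crop : scale 400/60
for nm,p in dict(tab=(150,207),plainR=(255,182)).items():
    print(nm,onz(f,(280+p[0]*.15-.4,190+p[1]*.15-.4),.095))
# plan arc
st=arm.state();p=st["ee_pos"];q=st["eef_rot"]
R=Ro.from_quat(q[[1,2,3,0]])
tgt=np.array([.529,-.2005]);N=27
a0=np.arctan2(p[1],p[0]);r0=np.hypot(*p[:2]);a1=np.arctan2(tgt[1],tgt[0]);r1=np.hypot(*tgt)
y=R.as_matrix()[:,1];y0=np.degrees(np.arctan2(y[1],y[0]));dy=y0-(-76.16);print(y0,dy)
cur=np.array(p[:2]);yaw=np.radians(y0);tur=round(np.radians(dy)/N,3)
for i in range(1,N+1):
    a=a0+(a1-a0)*i/N;r=r0+(r1-r0)*i/N
    n=np.array([r*np.cos(a),r*np.sin(a)]);d=n-cur
    yv=np.array([np.cos(yaw),np.sin(yaw)]);xv=np.array([-yv[1],yv[0]])
    sh=np.round([d@xv*1000,d@yv*1000]);cur=cur+(sh[0]*xv+sh[1]*yv)/1000;yaw-=tur
    print([0,0,tur,sh[0],sh[1],0,80],end=',' if i%5 else '\n')
print(cur,np.degrees(yaw))
```

```text
[[ 0.57971743 -0.13946627  0.061     ]
 [ 0.59979207 -0.21916055  0.061     ]
 [ 0.46001735 -0.1683615   0.061     ]] 0.08218375678636633 0.12313830735895473 [ 0.52990471 -0.19376103  0.061     ]
[[ 0.58005889 -0.14376188  0.063     ]
 [ 0.60121551 -0.22723183  0.063     ]
 [ 0.47752934 -0.25741332  0.063     ]
 [ 0.45661307 -0.17443354  0.063     ]]
tab [ 0.52188321 -0.17501397  0.095     ]
plainR [ 0.53389192 -0.22348924  0.095     ]
75.39978152974737 151.55978152974737
[0, 0, np.float64(0.098), np.float64(-40.0), np.float64(-4.0), 0, 80],[0, 0, np.float64(0.098), np.float64(-40.0), np.float64(-3.0), 0, 80],[0, 0, np.float64(0.098), np.float64(-40.0), np.float64(-2.0), 0, 80],[0, 0, np.float64(0.098), np.float64(-40.0), np.float64(0.0), 0, 80],[0, 0, np.float64(0.098), np.float64(-40.0), np.float64(2.0), 0, 80]
[0, 0, np.float64(0.098), np.float64(-39.0), np.float64(2.0), 0, 80],[0, 0, np.float64(0.098), np.float64(-39.0), np.float64(4.0), 0, 80],[0, 0, np.float64(0.098), np.float64(-39.0), np.float64(6.0), 0, 80],[0, 0, np.float64(0.098), np.float64(-38.0), np.float64(7.0), 0, 80]
[... 603 characters left out ...]
 np.float64(17.0), 0, 80],[0, 0, np.float64(0.098), np.float64(-32.0), np.float64(19.0), 0, 80],[0, 0, np.float64(0.098), np.float64(-31.0), np.float64(20.0), 0, 80]
[0, 0, np.float64(0.098), np.float64(-30.0), np.float64(20.0), 0, 80],[0, 0, np.float64(0.098), np.float64(-29.0), np.float64(22.0), 0, 80],[0, 0, np.float64(0.098), np.float64(-28.0), np.float64(23.0), 0, 80],[0, 0, np.float64(0.098), np.float64(-28.0), np.float64(23.0), 0, 80],[0, 0, np.float64(0.098), np.float64(-26.0), np.float64(24.0), 0, 80]
[0, 0, np.float64(0.098), np.float64(-26.0), np.float64(25.0), 0, 80],[0, 0, np.float64(0.098), np.float64(-24.0), np.float64(26.0), 0, 80],[ 0.52895611 -0.20081513] -76.20485106186847
```

>>> servo_tool(commands=[[0, 0, 0.098, -40, -4, 0, 80], [0, 0, 0.098, -40, -3, 0, 80], [0, 0, 0.098, -40, -2, 0, 80], [0, 0, 0.098, -40, 0, 0, 80], [0, 0, 0.098, -40, 2, 0, 80]], grip_force=20)

```text
clock: 0.52
ee_pos: [0.3419, 0.5346, 0.2499]
eef_rot: [0.0, 0.366, 0.931, -0.0]
force: [0.6, 1.0, -0.9]
grip_width: 0.0796
```

>>> servo_tool(commands=[[0, 0, 0.098, -39, 2, 0, 80], [0, 0, 0.098, -39, 4, 0, 80], [0, 0, 0.098, -39, 6, 0, 80], [0, 0, 0.098, -38, 7, 0, 80], [0, 0, 0.098, -38, 8, 0, 80]])

```text
clock: 0.93
ee_pos: [0.4769, 0.3945, 0.2499]
eef_rot: [0.0, 0.581, 0.814, -0.0]
force: [0.9, 0.7, -1.0]
grip_width: 0.0804
```

>>> servo_tool(commands=[[0, 0, 0.098, -37, 9, 0, 80], [0, 0, 0.098, -37, 11, 0, 80], [0, 0, 0.098, -36, 12, 0, 80], [0, 0, 0.098, -36, 13, 0, 80], [0, 0, 0.098, -35, 14, 0, 80]])

```text
clock: 1.35
ee_pos: [0.5598, 0.2237, 0.2499]
eef_rot: [0.0, 0.761, 0.649, -0.0]
force: [1.5, -0.1, 0.1]
grip_width: 0.0799
```

>>> servo_tool(commands=[[0, 0, 0.098, -34, 15, 0, 80], [0, 0, 0.098, -33, 17, 0, 80], [0, 0, 0.098, -33, 17, 0, 80], [0, 0, 0.098, -32, 19, 0, 80], [0, 0, 0.098, -31, 20, 0, 80]])

```text
clock: 1.77
ee_pos: [0.5859, 0.0409, 0.25]
eef_rot: [0.0, 0.896, 0.445, -0.0]
force: [0.6, -0.2, 0.7]
grip_width: 0.0798
```

>>> servo_tool(commands=[[0, 0, 0.098, -30, 20, 0, 80], [0, 0, 0.098, -29, 22, 0, 80], [0, 0, 0.098, -28, 23, 0, 80], [0, 0, 0.098, -28, 23, 0, 80], [0, 0, 0.098, -26, 24, 0, 80]])

```text
clock: 2.18
ee_pos: [0.5553, -0.1361, 0.2501]
eef_rot: [0.0, 0.977, 0.214, -0.0]
force: [0.8, -0.1, 0.1]
grip_width: 0.0798
```

>>> servo_tool(commands=[[0, 0, 0.098, -26, 25, 0, 80], [0, 0, 0.098, -24, 26, 0, 80], [0, 0, 0, 0, 0, 0, 80], [0, 0, 0, 0, 0, 0, 80]])

```text
clock: 2.52
ee_pos: [0.5278, -0.2027, 0.2503]
eef_rot: [-0.0, 0.993, 0.118, -0.0]
force: [-0.1, 1.3, 0.2]
grip_width: 0.0798
```

>>> servo_tool(commands=[[0, 0, -0.005, 2, -3, 40, 80], [0, 0, 0, 0, 0, 40, 80], [0, 0, 0, 0, 0, 40, 80], [0, 0, 0, 0, 0, 0, 80], [0, 0, 0, 0, 0, 0, 80]])

```text
clock: 2.93
ee_pos: [0.5295, -0.1958, 0.1293]
eef_rot: [-0.0, 0.992, 0.123, -0.002]
force: [-0.0, 0.1, 1.2]
grip_width: 0.0802
```

Run:
```python
from h import *
import pickle
out=[]
for n in("scene","top"):
    f=cam(n);pickle.dump(f,open(n+"1.pkl","wb"))
    x,y=(235,140) if n=="scene" else (270,180)
    out.append(cv2.resize(f["image"][y:y+80,x:x+80],(400,400),interpolation=cv2.INTER_CUBIC))
cv2.imwrite("pics/c3.png",np.hstack(out));s=arm.state();print(s["ee_pos"],s["eef_rot"],s["force"])
```

```text
[ 0.53158555 -0.19714221  0.13247538] [4.46947924e-04 9.92402759e-01 1.23026984e-01 9.62188629e-04] [ 0.5603384  -0.86919356  1.07860326]
```

View pics/c3.png

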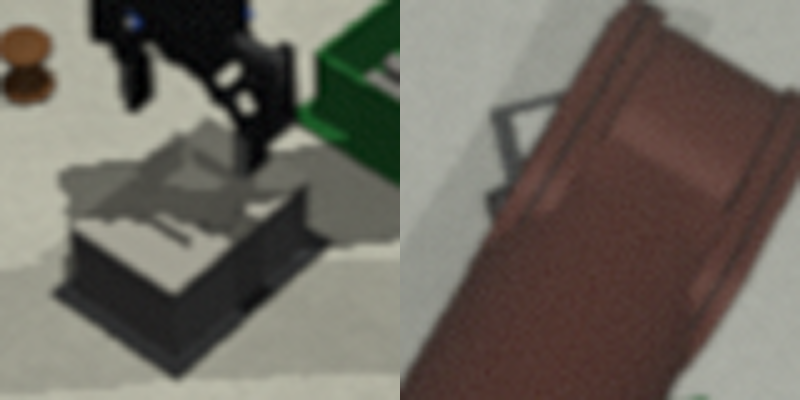

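>>> servo_tool(commands=[[0, 0, 0, 0, 0, 12, 80], [0, 0, 0, 0, 0, 12, 80], [0, 0, 0, 0, 0, 7, 80], [0, 0, 0, 0, 0, 0, 80]])

```text
clock: 3.37
ee_pos: [0.5296, -0.1966, 0.0981]
eef_rot: [-0.0, 0.992, 0.123, -0.001]
force: [-0.7, 0.3, -0.2]
grip_width: 0.0797
```

Run:
```python
from h import *
import pickle
f=cam("scene")
cv2.imwrite("pics/c4.png",cv2.resize(f["image"][150:220,235:315],(800,600),interpolation=cv2.INTER_CUBIC));s=arm.state();print(s["ee_pos"],s["eef_rot"],s["force"])
```

```text
[ 0.52979791 -0.19690947  0.09875132] [-1.51349898e-04  9.92458797e-01  1.22576904e-01 -6.45087062e-04] [0.34109181 0.67468942 0.59913668]
```

View pics/c4.png

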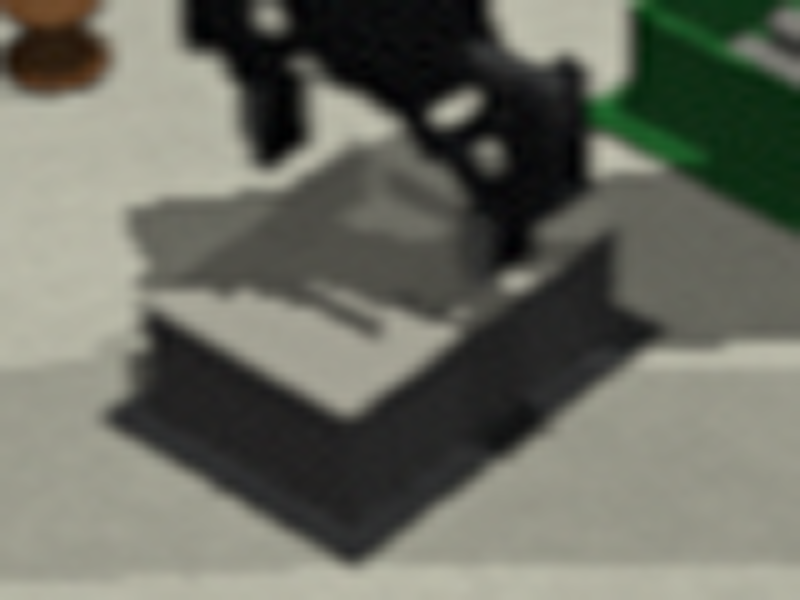

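>>> servo_tool(commands=[[0, 0, 0, 0, 0, 3, 80], [0, 0, 0, 0, 0, 2, 80], [0, 0, 0, 0, 0, 0, 80]])

```text
clock: 3.67
ee_pos: [0.5302, -0.1971, 0.0942]
eef_rot: [-0.0, 0.992, 0.123, -0.0]
force: [0.5, 0.2, -0.0]
grip_width: 0.0801
```

>>> servo_tool(commands=[[0, 0, 0, 0, 0, 2, 80], [0, 0, 0, 0, 0, 0, 80]])

```text
clock: 3.83
ee_pos: [0.5302, -0.197, 0.0922]
eef_rot: [-0.0, 0.992, 0.123, -0.0]
force: [-0.9, -0.8, 0.2]
grip_width: 0.08
```

>>> servo_tool(commands=[[0, 0, 0, 0, 0, 2, 80], [0, 0, 0, 0, 0, 0, 80]])

```text
clock: 4.0
ee_pos: [0.5302, -0.197, 0.0901]
eef_rot: [-0.0, 0.992, 0.123, -0.0]
force: [-0.3, -0.1, 0.2]
grip_width: 0.0799
```

>>> servo_tool(commands=[[0, 0, 0, 0, 0, 3, 74], [0, 0, 0, 0, 0, 0, 72], [0, 0, 0, 0, 0, 0, 70], [0, 0, 0, 0, 0, 0, 70]])

```text
clock: 4.33
ee_pos: [0.5302, -0.1971, 0.0873]
eef_rot: [0.0, 0.992, 0.123, -0.0]
force: [1.0, -1.3, 0.5]
grip_width: 0.0701
```

```bash
cat > ft.py <<'E'
from h import *
s=arm.state();R=Ro.from_quat(np.array(s["eef_rot"])[[1,2,3,0]]).as_matrix()
print(s["clock"],"tool F",(R.T@s["force"]).round(2),"pos",s["ee_pos"].round(4),"w",round(s["grip_width"]*1000,2),"T",(R.T@s["torque"]).round(2))
E
python3 ft.py;python3 ft.py
```

```text
4.3333 tool F [ 0.69  1.46 -0.51] pos [ 0.5302 -0.1971  0.0873] w 70.13 T [0.02 0.   0.05]
4.3333 tool F [ 0.69  1.46 -0.51] pos [ 0.5302 -0.1971  0.0873] w 70.13 T [0.02 0.   0.05]
```

>>> servo_tool(commands=[[0, 0, 0, 0, 0, 0, 70]])

```text
clock: 4.42
ee_pos: [0.5303, -0.1971, 0.0874]
eef_rot: [0.0, 0.992, 0.123, 0.0]
force: [-0.3, 0.1, -0.4]
grip_width: 0.0701
```

>>> servo_tool(commands=[[0, 0, 0, 0, 0, 0, 70]])

```text
clock: 4.5
ee_pos: [0.5303, -0.1971, 0.0874]
eef_rot: [0.0, 0.992, 0.123, 0.0]
force: [-0.5, 1.0, 0.2]
grip_width: 0.0704
```

>>> servo_tool(commands=[[0, 0, 0, 0, 0, 0, 70]])

```text
clock: 4.58
ee_pos: [0.5303, -0.1971, 0.0874]
eef_rot: [0.0, 0.992, 0.123, 0.0]
force: [-0.7, -0.3, 0.2]
grip_width: 0.0697
```

>>> servo_tool(commands=[[0, 0, 0, 0, -1, 0, 70], [0, 0, 0, 0, -1, 0, 70]])

```text
clock: 4.75
ee_pos: [0.5297, -0.1951, 0.0873]
eef_rot: [0.0, 0.992, 0.123, -0.0]
force: [0.3, -0.2, -1.0]
grip_width: 0.0701
```

>>> servo_tool(commands=[[0, 0, 0, 0, -1, 0, 70], [0, 0, 0, 0, -1, 0, 70]])

```text
clock: 4.92
ee_pos: [0.5293, -0.193, 0.0873]
eef_rot: [0.0, 0.992, 0.123, -0.0]
force: [0.9, 0.5, 1.2]
grip_width: 0.0699
```

>>> servo_tool(commands=[[0, 0, 0, 0, -1, 0, 70]])

```text
clock: 5.0
ee_pos: [0.529, -0.1921, 0.0873]
eef_rot: [0.0, 0.992, 0.123, 0.0]
force: [0.0, -1.1, -0.2]
grip_width: 0.0699
```

>>> servo_tool(commands=[[0, 0, 0, 0, -1, 0, 70]])

```text
clock: 5.08
ee_pos: [0.5288, -0.1915, 0.0874]
eef_rot: [0.0, 0.992, 0.122, 0.0]
force: [0.5, -3.3, 0.7]
grip_width: 0.0703
```

>>> servo_tool(commands=[[0, 0, 0, 0, -0.5, 0, 70], [0, 0, 0, 0, 0, 0, 70]])

```text
clock: 5.25
ee_pos: [0.5288, -0.1915, 0.0876]
eef_rot: [0.001, 0.992, 0.122, 0.0]
force: [0.3, -4.2, 0.6]
grip_width: 0.0701
```

>>> servo_tool(commands=[[0, 0, 0, 0, 0, 0, 70]])

```text
clock: 5.33
ee_pos: [0.5288, -0.1914, 0.0876]
eef_rot: [0.0, 0.992, 0.122, 0.0]
force: [0.4, -5.1, 1.3]
grip_width: 0.0702
```

```bash
python3 ft.py
```

```text
5.3333 tool F [-0.84  5.01 -1.28] pos [ 0.5288 -0.1914  0.0876] w 70.16 T [-0.94 -0.11  0.08]
```

>>> servo_tool(commands=[[0, 0, 0, 0, 1, 0, 68], [0, 0, 0, 0, 1, 0, 66], [0, 0, 0, 0, 1, 0, 64], [0, 0, 0, 0, 0, 0, 64]])

```text
clock: 5.67
ee_pos: [0.5298, -0.1944, 0.0877]
eef_rot: [0.0, 0.992, 0.122, 0.0]
force: [1.3, -5.8, 3.4]
grip_width: 0.0644
```

>>> servo_tool(commands=[[0, 0, 0, 0, 0, 0, 64]])

```text
clock: 5.75
ee_pos: [0.5298, -0.1944, 0.0877]
eef_rot: [0.001, 0.992, 0.122, 0.0]
force: [1.8, -5.0, 3.0]
grip_width: 0.0642
```

>>> servo_tool(commands=[[0, 0, 0, 0, 0.5, 0, 63], [0, 0, 0, 0, 0.5, 0, 62], [0, 0, 0, 0, 0, 0, 62]])

```text
clock: 6.0
ee_pos: [0.53, -0.1954, 0.0877]
eef_rot: [0.001, 0.992, 0.122, 0.0]
force: [0.7, -5.5, 4.0]
grip_width: 0.0621
```

>>> servo_tool(commands=[[0, 0, 0, 0, 0, 0, 62]])

```text
clock: 6.08
ee_pos: [0.53, -0.1954, 0.0877]
eef_rot: [0.001, 0.992, 0.122, 0.0]
force: [0.5, -5.9, 3.0]
grip_width: 0.0618
```

>>> servo_tool(commands=[[0, 0, 0, 0, 0, -1, 62], [0, 0, 0, 0, 0, -1, 62], [0, 0, 0, 0, 0, 0, 62]])

```text
clock: 6.33
ee_pos: [0.5299, -0.1948, 0.0895]
eef_rot: [0.0, 0.992, 0.123, 0.0]
force: [1.1, -4.9, -0.1]
grip_width: 0.0617
```

>>> servo_tool(commands=[[0, 0, 0, 0, 0.5, 0, 61], [0, 0, 0, 0, 0, 0, 61]])

```text
clock: 6.5
ee_pos: [0.53, -0.1953, 0.0894]
eef_rot: [0.0, 0.992, 0.123, 0.0]
force: [2.9, -6.4, 1.0]
grip_width: 0.0612
```

>>> servo_tool(commands=[[0, 0, 0, 0, 0.5, 0, 60], [0, 0, 0, 0, 0, 0, 60]])

```text
clock: 6.67
ee_pos: [0.5301, -0.1959, 0.0895]
eef_rot: [0.0, 0.992, 0.123, 0.0]
force: [2.4, -4.7, 0.7]
grip_width: 0.0599
```

>>> servo_tool(commands=[[0, 0, 0, 0, 0.5, 0, 59], [0, 0, 0, 0, 0, 0, 59]])

```text
clock: 6.83
ee_pos: [0.5303, -0.1965, 0.0894]
eef_rot: [0.0, 0.992, 0.123, 0.0]
force: [1.2, -5.9, 1.1]
grip_width: 0.0594
```

>>> servo_tool(commands=[[0, 0, 0, 0, 0.5, 0, 58], [0, 0, 0, 0, 0, 0, 58]])

```text
clock: 7.0
ee_pos: [0.5304, -0.197, 0.0895]
eef_rot: [0.0, 0.992, 0.122, 0.0]
force: [1.6, -5.2, 0.6]
grip_width: 0.0582
```

>>> servo_tool(commands=[[0, 0, 0, 0, 0, 0, 58]])

```text
clock: 7.08
ee_pos: [0.5304, -0.197, 0.0895]
eef_rot: [0.0, 0.992, 0.123, 0.0]
force: [2.1, -4.9, 0.9]
grip_width: 0.0581
```

>>> servo_tool(commands=[[0, 0, 0, 0, 0.5, 0, 57], [0, 0, 0, 0, 0, 0, 57]])

```text
clock: 7.25
ee_pos: [0.5305, -0.1976, 0.0895]
eef_rot: [0.0, 0.992, 0.122, 0.0]
force: [2.7, -5.6, 1.5]
grip_width: 0.0569
```

>>> servo_tool(commands=[[0, 0, 0, 0, 0, 0, 57]])

```text
clock: 7.33
ee_pos: [0.5305, -0.1976, 0.0895]
eef_rot: [0.0, 0.992, 0.122, 0.0]
force: [2.1, -4.8, 2.0]
grip_width: 0.0571
```

>>> servo_tool(commands=[[0, 0, 0, 0, 0.5, 0, 56], [0, 0, 0, 0, 0, 0, 56]])

```text
clock: 7.5
ee_pos: [0.5306, -0.1981, 0.0895]
eef_rot: [0.0, 0.992, 0.122, 0.0]
force: [1.7, -6.3, 1.6]
grip_width: 0.0562
```

>>> servo_tool(commands=[[0, 0, 0, 0, 0, 0, 56]])

```text
clock: 7.58
ee_pos: [0.5307, -0.198, 0.0895]
eef_rot: [0.0, 0.992, 0.122, 0.0]
force: [2.1, -5.9, 2.2]
grip_width: 0.0564
```

Still no tab contact at 56 mm; the net force stays near 6 N. I'll carry on closing.

>>> servo_tool(commands=[[0, 0, 0, 0, 0.5, 0, 55], [0, 0, 0, 0, 0, 0, 55]])

```text
clock: 7.75
ee_pos: [0.5308, -0.1985, 0.0896]
eef_rot: [0.0, 0.992, 0.122, 0.0]
force: [2.4, -6.3, 2.4]
grip_width: 0.0548
```

>>> servo_tool(commands=[[0, 0, 0, 0, 0, 0, 55]])

```text
clock: 7.83
ee_pos: [0.5308, -0.1986, 0.0896]
eef_rot: [0.0, 0.992, 0.122, 0.0]
force: [1.4, -6.1, 2.6]
grip_width: 0.055
```

>>> servo_tool(commands=[[0, 0, 0, 0, 0.5, 0, 54], [0, 0, 0, 0, 0, 0, 54]])

```text
clock: 8.0
ee_pos: [0.5309, -0.199, 0.0897]
eef_rot: [0.0, 0.992, 0.122, 0.0]
force: [1.1, -5.4, 3.2]
grip_width: 0.0541
```

>>> servo_tool(commands=[[0, 0, 0, 0, 0, 0, 54]])

```text
clock: 8.08
ee_pos: [0.531, -0.199, 0.0897]
eef_rot: [0.0, 0.992, 0.122, 0.0]
force: [1.5, -6.3, 3.3]
grip_width: 0.0538
```

>>> servo_tool(commands=[[0, 0, 0, 0, 0.5, 0, 53], [0, 0, 0, 0, 0, 0, 53]])

```text
clock: 8.25
ee_pos: [0.5311, -0.1995, 0.0898]
eef_rot: [0.0, 0.992, 0.122, 0.0]
force: [0.9, -4.6, 5.4]
grip_width: 0.0533
```

>>> servo_tool(commands=[[0, 0, 0, 0, 0, 0, 53]])

```text
clock: 8.33
ee_pos: [0.5311, -0.1996, 0.0898]
eef_rot: [0.0, 0.992, 0.122, 0.0]
force: [0.9, -6.2, 5.7]
grip_width: 0.0532
```

>>> servo_tool(commands=[[0, 0, 0, 0, 0, -1, 53], [0, 0, 0, 0, 0, -1, 53], [0, 0, 0, 0, 0, 0, 53]])

```text
clock: 8.58
ee_pos: [0.5308, -0.1991, 0.0912]
eef_rot: [0.0, 0.992, 0.123, 0.0]
force: [2.9, -6.4, -1.8]
grip_width: 0.0528
```

>>> servo_tool(commands=[[0, 0, 0, 0, 0, 0, 53]])

```text
clock: 8.67
ee_pos: [0.5308, -0.1992, 0.0912]
eef_rot: [0.0, 0.992, 0.123, 0.0]
force: [2.3, -5.1, -1.6]
grip_width: 0.0528
```

```bash
python3 ft.py;python3 - <<'E'
from h import *
f=cam("scene")
cv2.imwrite("pics/c5.png",cv2.resize(f["image"][150:220,235:315],(800,600),interpolation=cv2.INTER_CUBIC))
E
```

```text
8.6667 tool F [1.02 5.51 1.64] pos [ 0.5308 -0.1992  0.0912] w 52.77 T [-1.38  0.26  0.03]
```

View pics/c5.png

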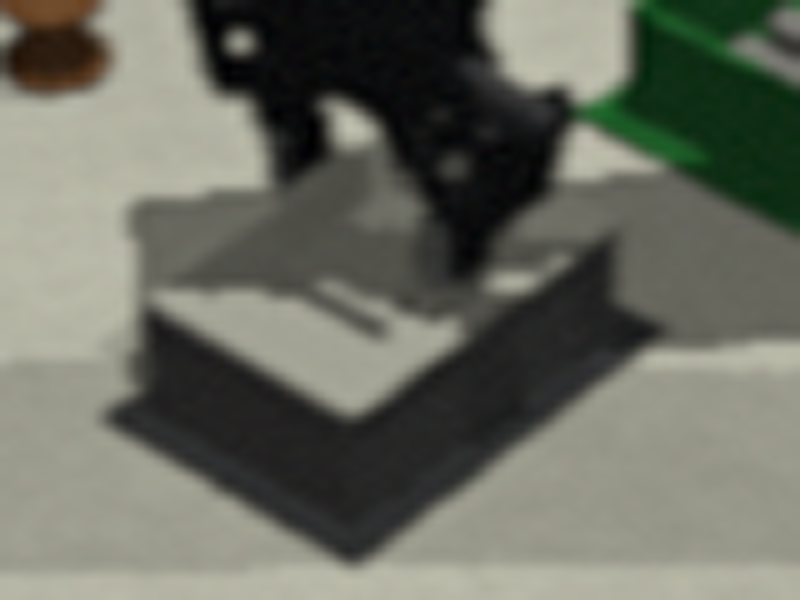

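>>> servo_tool(commands=[[0, 0, 0, 0, 0.5, 0, 52], [0, 0, 0, 0, 0, 0, 52]])

```text
clock: 8.88
ee_pos: [0.531, -0.1996, 0.0913]
eef_rot: [0.0, 0.992, 0.123, 0.0]
force: [1.9, -5.3, 0.4]
grip_width: 0.0522
```

>>> servo_tool(commands=[[0, 0, 0, 0, 0, 0, 52]])

```text
clock: 8.97
ee_pos: [0.531, -0.1996, 0.0913]
eef_rot: [0.0, 0.992, 0.123, 0.0]
force: [2.1, -5.3, 0.1]
grip_width: 0.0521
```

>>> servo_tool(commands=[[0, 0, 0, 0, 0.5, 0, 51], [0, 0, 0, 0, 0, 0, 51]])

```text
clock: 9.13
ee_pos: [0.5311, -0.2001, 0.0914]
eef_rot: [0.0, 0.992, 0.123, 0.0]
force: [1.5, -4.8, 1.7]
grip_width: 0.051
```

>>> servo_tool(commands=[[0, 0, 0, 0, 0, 0, 51]])

```text
clock: 9.22
ee_pos: [0.5311, -0.2001, 0.0914]
eef_rot: [0.0, 0.992, 0.123, 0.0]
force: [1.5, -4.9, 0.6]
grip_width: 0.0515
```

>>> servo_tool(commands=[[0, 0, 0, 0, 0.5, 0, 51], [0, 0, 0, 0, 0.5, 0, 51], [0, 0, 0, 0, 0, 0, 51]])

```text
clock: 9.47
ee_pos: [0.5311, -0.2002, 0.0912]
eef_rot: [-0.001, 0.992, 0.123, -0.0]
force: [-0.1, -0.5, 2.2]
grip_width: 0.0513
```

>>> servo_tool(commands=[[0, 0, 0, 0, 0.5, 0, 51], [0, 0, 0, 0, 0.5, 0, 51], [0, 0, 0, 0, 0, 0, 51]])

```text
clock: 9.72
ee_pos: [0.5313, -0.201, 0.0911]
eef_rot: [-0.001, 0.992, 0.123, -0.0]
force: [-0.6, 2.2, 2.5]
grip_width: 0.0514
```

```bash
python3 ft.py;python3 - <<'E'
from h import *
f=cam("scene")
cv2.imwrite("pics/c6.png",cv2.resize(f["image"][150:220,235:315],(800,600),interpolation=cv2.INTER_CUBIC))
E
```

```text
9.7167 tool F [-0.02 -2.23 -2.46] pos [ 0.5313 -0.201   0.0911] w 51.39 T [ 0.64 -0.01 -0.  ]
```

View pics/c6.png

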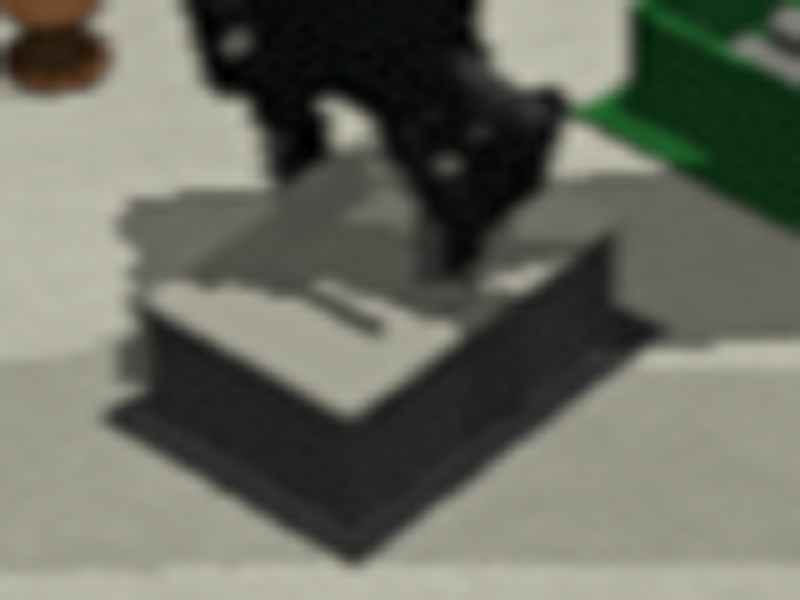

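>>> servo_tool(commands=[[0, 0, 0, 0, 0.5, 0, 51], [0, 0, 0, 0, 0.5, 0, 51], [0, 0, 0, 0, 0, 0, 51]])

```text
clock: 10.02
ee_pos: [0.5316, -0.203, 0.0913]
eef_rot: [0.0, 0.992, 0.123, -0.0]
force: [0.3, 1.0, 0.3]
grip_width: 0.0512
```

```bash
python3 ft.py
```

```text
10.0167 tool F [ 0.56 -0.88 -0.34] pos [ 0.5316 -0.203   0.0913] w 51.16 T [ 0.31  0.09 -0.  ]
```

>>> servo_tool(commands=[[0, 0, 0, 0, 0, 0, 51]])

```text
clock: 10.1
ee_pos: [0.5317, -0.203, 0.0913]
eef_rot: [0.0, 0.992, 0.123, -0.0]
force: [0.7, 0.5, 1.0]
grip_width: 0.0513
```

```bash
python3 ft.py
```

```text
10.1 tool F [ 0.85 -0.3  -0.99] pos [ 0.5317 -0.203   0.0913] w 51.31 T [ 0.3   0.07 -0.  ]
```

>>> servo_tool(commands=[[0, 0, 0, 0, 0, -1, 51], [0, 0, 0, 0, 0, 0, 51]])

```text
clock: 10.27
ee_pos: [0.5315, -0.2031, 0.0923]
eef_rot: [0.0, 0.992, 0.122, -0.0]
force: [0.0, 0.0, -0.3]
grip_width: 0.051
```

>>> servo_tool(commands=[[0, 0, 0, 0, 0, -1, 51], [0, 0, 0, 0, 0, 0, 51]])

```text
clock: 10.43
ee_pos: [0.5316, -0.203, 0.0934]
eef_rot: [0.0, 0.992, 0.122, -0.0]
force: [-0.4, 0.4, -0.7]
grip_width: 0.0512
```

```bash
python3 ft.py
```

```text
10.4333 tool F [-0.29 -0.52  0.73] pos [ 0.5316 -0.203   0.0934] w 51.23 T [ 0.01 -0.07  0.04]
```

>>> servo_tool(commands=[[0, 0, 0, 0, 0, -1, 51], [0, 0, 0, 0, 0, 0, 51]])

```text
clock: 10.6
ee_pos: [0.5317, -0.203, 0.0945]
eef_rot: [0.0, 0.992, 0.123, 0.0]
force: [0.2, 1.1, -1.5]
grip_width: 0.0511
```

>>> servo_tool(commands=[[0, 0, 0, 0, 0, -1, 51], [0, 0, 0, 0, 0, 0, 51]])

```text
clock: 10.77
ee_pos: [0.5318, -0.203, 0.0955]
eef_rot: [0.0, 0.992, 0.123, 0.0]
force: [0.2, 0.4, -1.4]
grip_width: 0.051
```

```bash
python3 ft.py;python3 - <<'E'
from h import *
f=cam("scene")
cv2.imwrite("pics/c7.png",cv2.resize(f["image"][150:220,235:315],(800,600),interpolation=cv2.INTER_CUBIC))
E
```

```text
10.7667 tool F [ 0.26 -0.33  1.4 ] pos [ 0.5318 -0.203   0.0955] w 50.95 T [ 0.02 -0.    0.03]
```

View pics/c7.png

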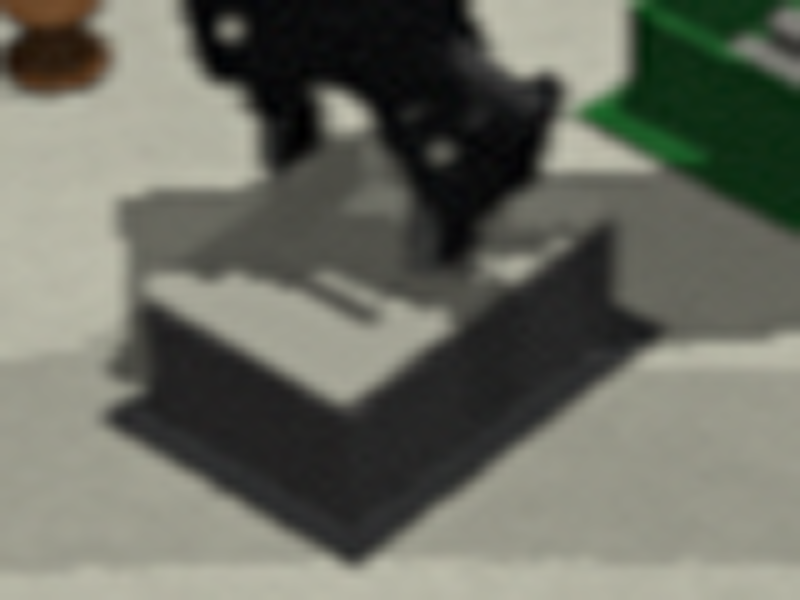

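The plate's near corner rose from crop (350,418) to (350,405), about 4 mm. The pull is only about 1.4 N, so the barb is free and the cover is coming up. I'll keep lifting straight.

>>> servo_tool(commands=[[0, 0, 0, 0, 0, -1.5, 51], [0, 0, 0, 0, 0, -1.5, 51], [0, 0, 0, 0, 0, 0, 51]])

```text
clock: 11.07
ee_pos: [0.5319, -0.203, 0.0987]
eef_rot: [0.0, 0.992, 0.123, 0.0]
force: [-0.2, 0.6, -1.3]
grip_width: 0.0513
```

>>> servo_tool(commands=[[0, 0, 0, 0, 0, -2, 51], [0, 0, 0, 0, 0, -2, 51], [0, 0, 0, 0, 0, -2, 51], [0, 0, 0, 0, 0, 0, 51]])

```text
clock: 11.4
ee_pos: [0.532, -0.203, 0.1049]
eef_rot: [0.0, 0.992, 0.123, 0.0]
force: [0.5, -0.5, -0.7]
grip_width: 0.0515
```

>>> servo_tool(commands=[[0, 0, 0, 0, 0, -3, 51], [0, 0, 0, 0, 0, -3, 51], [0, 0, 0, 0, 0, -3, 51], [0, 0, 0, 0, 0, -3, 51], [0, 0, 0, 0, 0, 0, 51]])

```text
clock: 11.82
ee_pos: [0.5321, -0.2031, 0.1171]
eef_rot: [0.0, 0.992, 0.123, 0.0]
force: [0.8, 0.3, -0.3]
grip_width: 0.051
```

>>> servo_tool(commands=[[0, 0, 0, 0, 0, -5, 51], [0, 0, 0, 0, 0, -8, 51], [0, 0, 0, 0, 0, -8, 51], [0, 0, 0, 0, 0, -5, 51], [0, 0, 0, 0, 0, 0, 51]])

```text
clock: 12.23
ee_pos: [0.5325, -0.2032, 0.144]
eef_rot: [0.0, 0.992, 0.123, 0.001]
force: [1.3, -0.3, -1.1]
grip_width: 0.0513
```

```bash
python3 ft.py;python3 - <<'E'
from h import *
f=cam("scene")
cv2.imwrite("pics/c8.png",cv2.resize(f["image"][120:225,225:345],(800,600),interpolation=cv2.INTER_CUBIC))
E
```

```text
12.2333 tool F [1.21 0.62 1.1 ] pos [ 0.5325 -0.2032  0.144 ] w 51.26 T [-0.06 -0.03 -0.02]
```

View pics/c8.png

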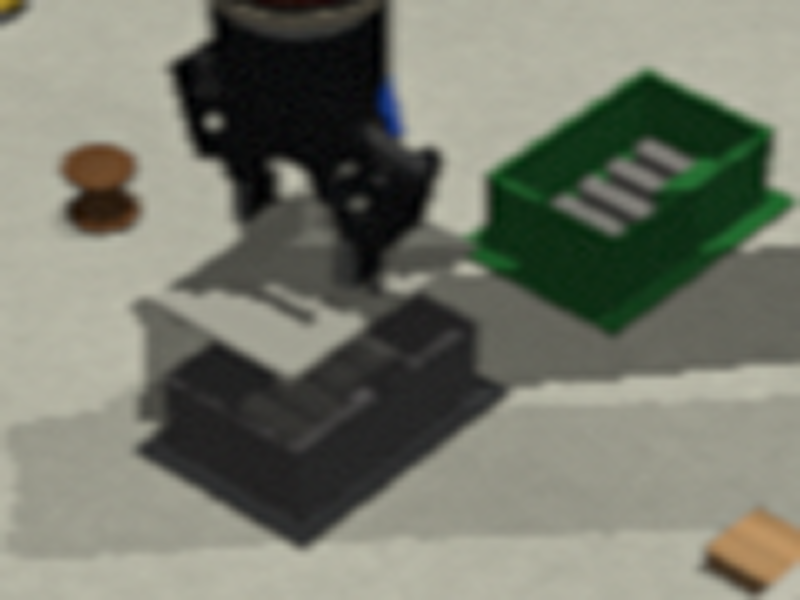

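>>> servo_tool(commands=[[0, 0, 0, 1, -4, -2, 51], [0, 0, 0, 2, -8, -3, 51], [0, 0, 0, 3, -12, -3, 51], [0, 0, 0, 4, -16, -2, 51], [0, 0, 0, 4, -16, 0, 51]])

```text
clock: 12.7
ee_pos: [0.5316, -0.1441, 0.1526]
eef_rot: [-0.0, 0.992, 0.122, 0.0]
force: [0.9, -0.1, -1.6]
grip_width: 0.051
```

>>> servo_tool(commands=[[0, 0, 0, 4, -16, 0, 51], [0, 0, 0, 4, -16, 0, 51], [0, 0, 0, 4, -16, 0, 51], [0, 0, 0, 4, -16, 0, 51], [0, 0, 0, 4, -16, 0, 51]])

```text
clock: 13.12
ee_pos: [0.5313, -0.061, 0.1523]
eef_rot: [-0.0, 0.992, 0.123, -0.0]
force: [1.1, 0.1, -2.0]
grip_width: 0.0513
```

>>> servo_tool(commands=[[0, 0, 0, 4, -16, 0, 51], [0, 0, 0, 4, -16, 0, 51], [0, 0, 0, 4, -16, 0, 51], [0, 0, 0, 4, -16, 0, 51], [0, 0, 0, 4, -16, 0, 51]])

```text
clock: 13.53
ee_pos: [0.5311, 0.0214, 0.1523]
eef_rot: [-0.0, 0.992, 0.123, -0.0]
force: [0.2, -0.1, -0.6]
grip_width: 0.0509
```

>>> servo_tool(commands=[[0, 0, 0, 4, -16, 0, 51], [0, 0, 0, 4, -16, 0, 51], [0, 0, 0, 4, -16, 0, 51], [0, 0, 0, 4, -16, 0, 51], [0, 0, 0, 4, -16, 0, 51]])

```text
clock: 13.95
ee_pos: [0.5309, 0.1038, 0.1523]
eef_rot: [-0.0, 0.992, 0.123, -0.0]
force: [0.2, -0.4, -0.4]
grip_width: 0.0513
```

>>> servo_tool(commands=[[0, 0, 0, 4, -14, 0, 51], [0, 0, 0, 3, -10, 0, 51], [0, 0, 0, 2, -6, 0, 51], [0, 0, 0, 1, -4, 0, 51], [0, 0, 0, 0, 0, 0, 51]])

```text
clock: 14.37
ee_pos: [0.5329, 0.1381, 0.1522]
eef_rot: [0.0, 0.992, 0.123, -0.0]
force: [-1.0, -0.1, -0.3]
grip_width: 0.0516
```

```bash
python3 ft.py;python3 - <<'E'
from h import *
import pickle
f=cam("scene");pickle.dump(f,open("scene2.pkl","wb"))
cv2.imwrite("pics/c9.png",cv2.resize(f["image"][175:340,240:460],(800,600),interpolation=cv2.INTER_CUBIC))
f=cam("top");cv2.imwrite("pics/t9.png",f["image"])
E
```

```text
14.3667 tool F [-0.99 -0.13  0.28] pos [0.5329 0.1381 0.1522] w 51.59 T [0.03 0.02 0.01]
```

View pics/c9.png

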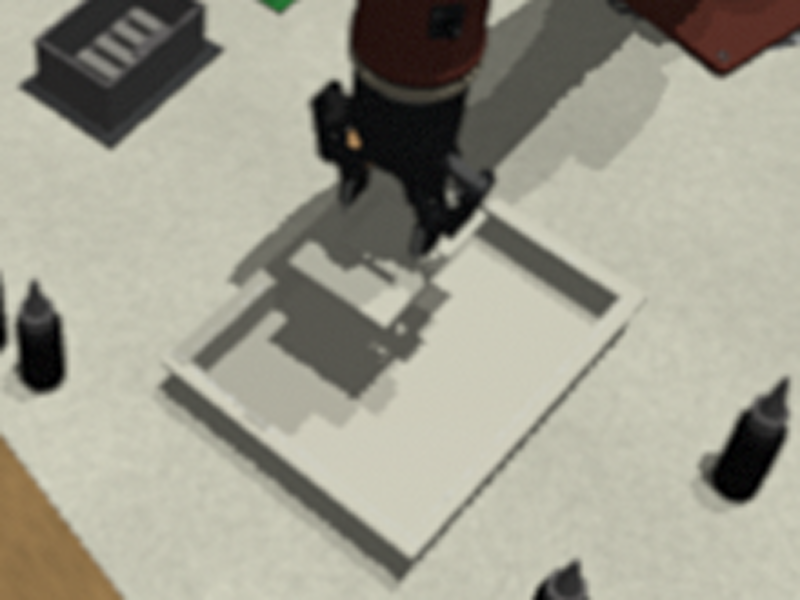

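View pics/t9.png

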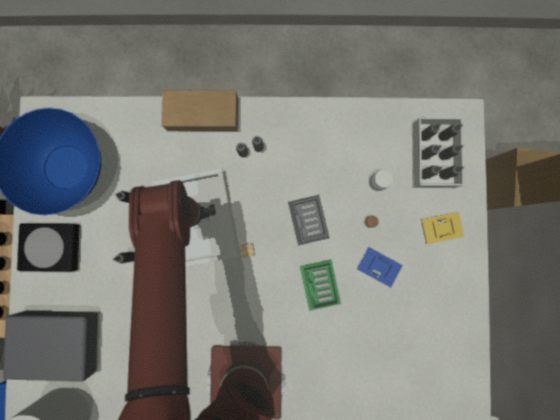

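>>> servo_tool(commands=[[0, 0, 0, 2, -7, 0, 51], [0, 0, 0, 2, -10, 0, 51], [0, 0, 0, 2, -10, 0, 51], [0, 0, 0, 2, -7, 0, 51], [0, 0, 0, 0, 0, 0, 51]])

```text
clock: 14.88
ee_pos: [0.5321, 0.1753, 0.1522]
eef_rot: [-0.0, 0.992, 0.124, -0.0]
force: [-0.6, 0.8, -0.2]
grip_width: 0.0513
```

>>> servo_tool(commands=[[0, 0, 0, 0, 0, 10, 51], [0, 0, 0, 0, 0, 16, 51], [0, 0, 0, 0, 0, 16, 51], [0, 0, 0, 0, 0, 16, 51], [0, 0, 0, 0, 0, 12, 51]])

```text
clock: 15.3
ee_pos: [0.5318, 0.1717, 0.0804]
eef_rot: [0.0, 0.992, 0.122, -0.001]
force: [0.6, -0.1, -0.6]
grip_width: 0.0515
```

>>> servo_tool(commands=[[0, 0, 0, 0, 0, 8, 51], [0, 0, 0, 0, 0, 6, 51], [0, 0, 0, 0, 0, 4, 51], [0, 0, 0, 0, 0, 0, 51]])

```text
clock: 15.63
ee_pos: [0.5323, 0.1723, 0.0638]
eef_rot: [0.0, 0.992, 0.123, -0.0]
force: [-0.9, -0.3, -0.9]
grip_width: 0.051
```

```bash
python3 ft.py;python3 - <<'E'
from h import *
import pickle
f=cam("scene");pickle.dump(f,open("scene3.pkl","wb"))
cv2.imwrite("pics/c10.png",cv2.resize(f["image"][195:340,270:430],(800,600),interpolation=cv2.INTER_CUBIC))
E
```

```text
15.6333 tool F [-0.96  0.06  0.87] pos [0.5323 0.1723 0.0638] w 51.01 T [ 0.02 -0.06  0.03]
```

View pics/c10.png

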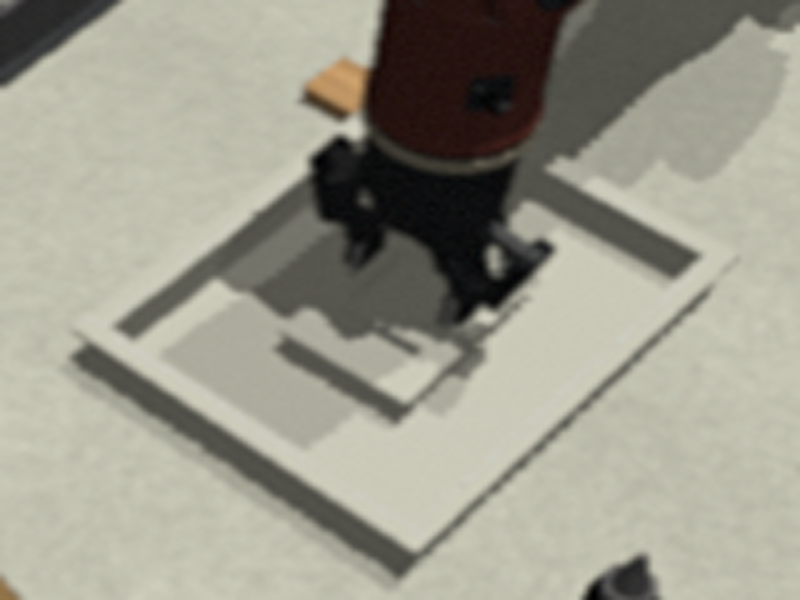

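The cover is level inside the tray, with about 12 mm still to go. Now down in small steps.

>>> servo_tool(commands=[[0, 0, 0, 0, 0, 3, 51], [0, 0, 0, 0, 0, 3, 51], [0, 0, 0, 0, 0, 2, 51], [0, 0, 0, 0, 0, 0, 51]])

```text
clock: 16.02
ee_pos: [0.5322, 0.1726, 0.056]
eef_rot: [0.0, 0.992, 0.123, -0.0]
force: [-1.0, 0.6, -1.0]
grip_width: 0.051
```

>>> servo_tool(commands=[[0, 0, 0, 0, 0, 1, 51], [0, 0, 0, 0, 0, 1, 51], [0, 0, 0, 0, 0, 0, 51]])

```text
clock: 16.27
ee_pos: [0.5323, 0.1726, 0.0542]
eef_rot: [0.0, 0.992, 0.123, -0.0]
force: [0.2, -0.6, -1.3]
grip_width: 0.051
```

>>> servo_tool(commands=[[0, 0, 0, 0, 0, 1, 51], [0, 0, 0, 0, 0, 1, 51], [0, 0, 0, 0, 0, 0, 51]])

```text
clock: 16.52
ee_pos: [0.5323, 0.1725, 0.0521]
eef_rot: [0.0, 0.992, 0.123, -0.0]
force: [0.2, -0.6, -1.1]
grip_width: 0.0512
```

>>> servo_tool(commands=[[0, 0, 0, 0, 0, 1, 51], [0, 0, 0, 0, 0, 0, 51]])

```text
clock: 16.68
ee_pos: [0.5323, 0.1725, 0.0512]
eef_rot: [0.0, 0.992, 0.123, -0.0]
force: [-0.4, 0.1, -0.9]
grip_width: 0.0515
```

>>> servo_tool(commands=[[0, 0, 0, 0, 0, 1, 51], [0, 0, 0, 0, 0, 0, 51]])

```text
clock: 16.85
ee_pos: [0.5323, 0.1725, 0.0502]
eef_rot: [0.0, 0.992, 0.123, -0.0]
force: [-0.1, 0.6, -1.5]
grip_width: 0.0509
```

>>> servo_tool(commands=[[0, 0, 0, 0, 0, 1, 51], [0, 0, 0, 0, 0, 0, 51]])

```text
clock: 17.02
ee_pos: [0.5324, 0.1725, 0.0492]
eef_rot: [0.0, 0.992, 0.123, 0.0]
force: [-0.4, 1.1, -1.6]
grip_width: 0.0511
```

>>> servo_tool(commands=[[0, 0, 0, 0, 0, 0.5, 51], [0, 0, 0, 0, 0, 0, 51]])

```text
clock: 17.18
ee_pos: [0.5325, 0.1725, 0.049]
eef_rot: [-0.0, 0.992, 0.122, 0.0]
force: [-0.6, -0.1, 2.1]
grip_width: 0.0513
```

>>> servo_tool(commands=[[0, 0, 0, 0, 0, 0, 53], [0, 0, 0, 0, 0, 0, 55], [0, 0, 0, 0, 0, 0, 57], [0, 0, 0, 0, 0, 0, 60], [0, 0, 0, 0, 0, 0, 64]])

```text
clock: 17.6
ee_pos: [0.5324, 0.1726, 0.0489]
eef_rot: [-0.0, 0.992, 0.123, 0.0]
force: [-0.4, 0.5, -0.4]
grip_width: 0.0641
```

>>> servo_tool(commands=[[0, 0, 0, 0, 0, 0, 70], [0, 0, 0, 0, 0, 0, 74], [0, 0, 0, 0, 0, 0, 76], [0, 0, 0, 0, 0, 0, 76]])

```text
clock: 17.93
ee_pos: [0.5324, 0.1726, 0.0489]
eef_rot: [-0.0, 0.992, 0.123, 0.0]
force: [0.1, -0.6, 0.0]
grip_width: 0.076
```

>>> servo_tool(commands=[[0, 0, 0, 0, 0, -4, 76], [0, 0, 0, 0, 0, -8, 76], [0, 0, 0, 0, 0, -12, 76], [0, 0, 0, 0, 0, -16, 76], [0, 0, 0, 0, 0, -20, 76]])

```text
clock: 18.35
ee_pos: [0.5321, 0.1722, 0.1099]
eef_rot: [0.0, 0.992, 0.122, -0.0]
force: [0.6, 0.8, 0.5]
grip_width: 0.076
```

>>> servo_tool(commands=[[0, 0, 0, 0, 0, -30, 76], [0, 0, 0, 0, 0, -30, 76], [0, 0, 0, 0, 0, -30, 76], [0, 0, 0, 0, 0, -30, 76], [0, 0, 0, 0, 0, 0, 76]])

```text
clock: 18.77
ee_pos: [0.5351, 0.1728, 0.2359]
eef_rot: [-0.002, 0.993, 0.122, 0.004]
force: [0.9, 0.6, 0.4]
grip_width: 0.0763
```

```bash
python3 ft.py;python3 - <<'E'
from h import *
import pickle
f=cam("scene");pickle.dump(f,open("scene4.pkl","wb"))
cv2.imwrite("pics/c11.png",cv2.resize(f["image"][175:340,260:440],(800,600),interpolation=cv2.INTER_CUBIC))
cv2.imwrite("pics/s11.png",f["image"])
E
```

```text
18.7667 tool F [ 1.01 -0.38 -0.36] pos [0.5351 0.1728 0.2359] w 76.3 T [ 0.01  0.06 -0.  ]
```

View pics/c11.png

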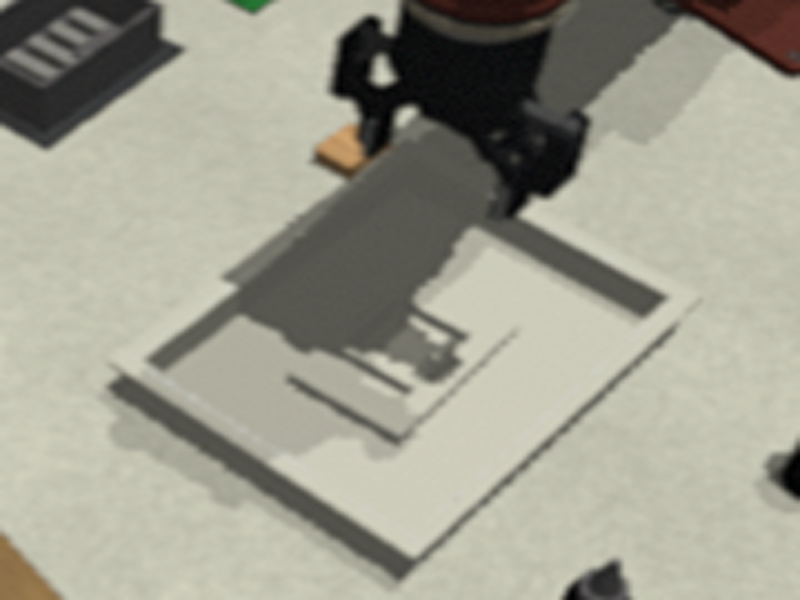

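The fingers are clear and the cover stands flat in the tray, near corner at crop (400,440). I'll move the arm aside for a check from above.

>>> servo_tool(commands=[[0, 0, 0, 0, 20, 0, 76], [0, 0, 0, 0, 35, 0, 76], [0, 0, 0, 0, 35, 0, 76], [0, 0, 0, 0, 35, 0, 76], [0, 0, 0, 0, 35, 0, 76]])

```text
clock: 19.23
ee_pos: [0.5711, 0.0157, 0.2289]
eef_rot: [-0.0, 0.992, 0.123, -0.0]
force: [1.5, -0.3, 0.8]
grip_width: 0.0759
```

>>> servo_tool(commands=[[0, 0, 0, 0, 35, 0, 76], [0, 0, 0, 0, 35, 0, 76], [0, 0, 0, 0, 20, 0, 76], [0, 0, 0, 0, 0, 0, 76], [0, 0, 0, 0, 0, 0, 76]])

```text
clock: 19.65
ee_pos: [0.5928, -0.0716, 0.2287]
eef_rot: [0.0, 0.993, 0.121, -0.0]
force: [0.6, -0.2, 0.5]
grip_width: 0.0758
```

```bash
python3 ft.py;python3 - <<'E'
from h import *
import pickle
s=cam("scene");f=cam("top");pickle.dump((s,f),open("end.pkl","wb"))
cv2.imwrite("pics/e1.png",np.hstack([cv2.resize(f["image"][150:290,130:270],(400,400),interpolation=cv2.INTER_CUBIC),cv2.resize(s["image"][205:340,280:415],(400,400),interpolation=cv2.INTER_CUBIC)]))
cv2.imwrite("pics/e2.png",f["image"])
E
```

```text
19.65 tool F [ 0.51  0.32 -0.45] pos [ 0.5928 -0.0716  0.2287] w 75.76 T [0.09 0.01 0.08]
```

View pics/e1.png

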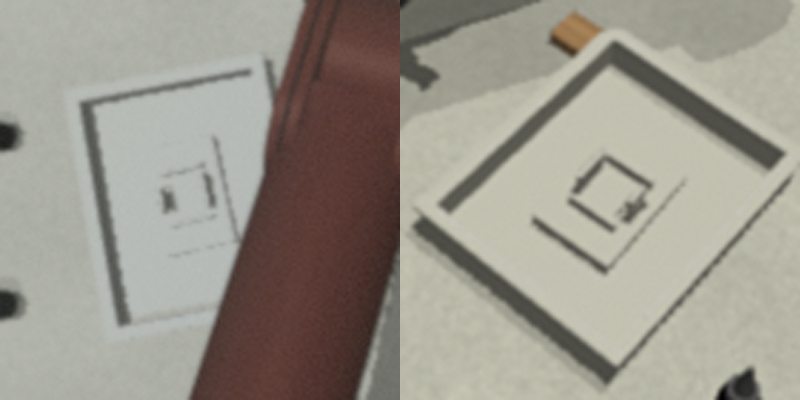

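View pics/e2.png

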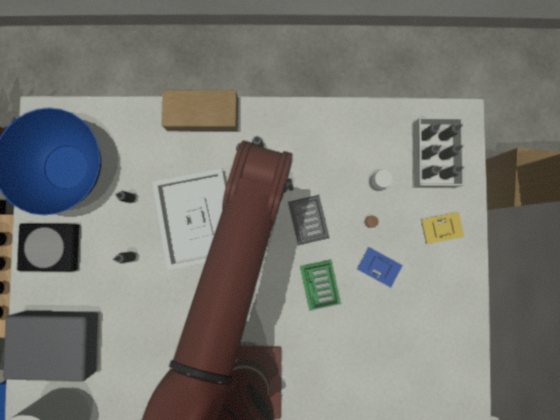

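Run:
```python
from h import *
import pickle
s,f=pickle.load(open("end.pkl","rb"));s0=pickle.load(open("scene0.pkl","rb"));f0=pickle.load(open("top0.pkl","rb"))
print("cover",onz(f,(130+190*.35,150+190*.35),.04))
P=np.array([onz(f,(130+x*.35,150+y*.35),.045) for x,y in[(66,93),(262,55),(105,342)]]);print("tray",(P[1]+P[2])/2)
for (a,b) in((s0,s),(f0,f)):
    m=(cv2.absdiff(a["image"],b["image"]).max(2)>40).astype(np.uint8)
    n,l,st,c=cv2.connectedComponentsWithStats(m);print([list(x) for x in st[1:] if x[4]>25])
arm.finish_job()
```

```text
cover [0.53409744 0.16337719 0.04      ]
tray [0.52532546 0.16899107 0.045     ]
[[np.int32(437), np.int32(0), np.int32(58), np.int32(37), np.int32(1108)], [np.int32(473), np.int32(3), np.int32(69), np.int32(103), np.int32(2365)], [np.int32(551), np.int32(2), np.int32(9), np.int32(25), np.int32(136)], [np.int32(249), np.int32(8), np.int32(138), np.int32(191), np.int32(7957)], [np.int32(447), np.int32(36), np.int32(16), np.int32(12), np.int32(48)], [np.int32(445), np.int32(41), np.int32(10), np.int32(16), np.int32(46)], [np.int32(436), np.int32(64), np.int32(12), np.int32(19), np.int32(88)], [np.int32(418), np.int32(85), np.int32(15), np.int32(46), np.int32(336)], [np.int32(466), np.int32(133), np.int32(6), np.int32(10), np.int32(26)], [np.int32(246), np.int32(161), np.int32(173), np.int32(75), np.int32(3670)], [np.int32(426), np.int32(172), np.int32(35), np.int32(21), np.int32(332)], [np.int32(438), np.int32(187), np.int32(100), np.int32(106), np.int32(3176)], [np.int32(338), np.int32(258), np.int32(27), np.int32(12), np.int32(83)], [np.int32(539), np.int32(262), np.int32(21), np.int
[... 190 characters left out ...]
nt32(279), np.int32(26), np.int32(18), np.int32(79)]]
[[np.int32(142), np.int32(141), np.int32(168), np.int32(279), np.int32(18509)], [np.int32(292), np.int32(197), np.int32(35), np.int32(44), np.int32(819)], [np.int32(306), np.int32(220), np.int32(12), np.int32(6), np.int32(41)], [np.int32(28), np.int32(317), np.int32(57), np.int32(38), np.int32(1335)], [np.int32(102), np.int32(317), np.int32(78), np.int32(44), np.int32(2207)], [np.int32(0), np.int32(351), np.int32(24), np.int32(23), np.int32(349)], [np.int32(264), np.int32(409), np.int32(10), np.int32(11), np.int32(66)], [np.int32(186), np.int32(410), np.int32(13), np.int32(10), np.int32(62)]]
the job is handed in; nothing more can be done
```

The cover is off the clamp box and lying in the white dye tray. The job is handed in, at about 20 s on the robot's clock.

**What I did:** I touched the plain grip, closed the fingers in small steps to 51 mm, and slid the cover about 2 mm toward its plain-grip side. I then lifted it straight up, carried it level to the tray and lowered it until it touched down at about 2–3 N. I opened the fingers slowly and drew the arm clear.

**Last checks:**
- **Release:** the pull during the lift stayed under 2 N, so the barb had let go.
- **Placing:** the final pictures show the cover right way up and, by eye, flat in the tray. Its middle measures about 10 mm from the tray's middle.
- **Let go:** the fingers are off the cover, and the wrist force is back to noise level.
- **Bystanders:** comparing start and end pictures, the only changes I found are the arm and its shadows, the opened box and the tray.

**What disagreed or is uncertain:**
- The two cameras differed by about 7 mm on the cover's position, and my hand-picked tray corners came out 10–15 mm too large. Both were within the margins.
- I could not feel the exact moment the tab was touched. My way of holding the plain finger in place kept the net force constant, so I never measured the squeeze on the tab directly.
- One bottle was partly behind the arm in the last top view, but the scene camera showed no change there.

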